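# Hang two roof tiles in overlapping courses

### The job

Tile the little roof sample upwards from the tile already fixed at its eave. First hang the tile lying on the laying board on the lower bare batten: face up, square and centred, pulled down the slope until its nib bears firmly, but not hard, against the batten. Then take the standing tile out of the rack, put it down at the laying board's stop strip and tip it over the strip so that it lies nib down and let go, take it again by its sides and hang it on the upper batten in the same way; leave both tiles hanging and do not disturb the glue bottle, sanding block and pliers.

Things in the scene. Friction and masses are not known exactly. Their poses are not given: they have to be found in the camera images.
- roof: Roof sample fixed to the bench, 225 long, 150 wide, 140 high. Origin on the bench under the eave's middle, x level from eave to ridge, z up. One tile is fixed at the eave; two bare battens (130 long) cross the deck above it. Each tile lies flat on the upper half of the one below, 55 mm further up, all pitched 0.30 rad (17 degrees). Beside a tile the deck is 10 mm or more below its underside.
- batten_low: Lower bare batten, 12 wide, fixed. Origin at the middle of its upper uphill edge; x up along the tiles' plane (0.30 rad above level), y along the batten, z square off the tiles' plane. A tile hung home has its nib's tail side on the batten's uphill face: its origin is at x = -45 mm, y = 0, z = 0 in this frame, axes parallel. The nib has 30 mm of free room uphill of its home.
- batten_high: Upper bare batten, the same as the lower one; its tile lies on the lower batten's tile. Fingertips beside a tile being hung should not reach below its underside: the tile beneath its tail half is just as wide, and the batten (full roof width, from 33 to 45 mm uphill of the tile's middle) is as high as its underside.
- laying_board: Fixed plywood board, top 6 mm above the bench; x -50 to 140, y +-60 mm. Stop strip across it at x 0 to 12 mm, 8 high. Origin on the bench under the strip's near edge, z up. A tile stood on its tail at the strip's near (-x) side, nib to +x, tips over the strip when its top is pushed to +x; it then lies level, underside 14 mm above the bench, tail at about x = -8 mm.
- rack: Grey plastic rack fixed on the bench, 80 x 100 and 32 high, with one upright slot 11 wide (x), 66 long (y) and 26 deep, its floor 6 mm above the bench. Origin on the bench under the slot's middle, z up; the standing tile's nib looks to +x. Beware of the fixed toggle clamp beyond board and rack: its red lever stands 212 mm high at about x 0.63, y -0.08 m.
- tile_low: Loose terracotta tile, 110 long (x), 60 wide (y), 8 thick, about 110 g; at first it lies on the laying board, nib down. Origin at the middle of the slab's underside, x from tail to head, z out of its plain upper face. A nib (40 wide, x from 45 to 55 mm) stands 8 mm down from the underside near the head. It goes on the lower batten.
- tile_high: Second tile, the same, for the upper batten; at first it stands on its tail in the rack, head up (its x upwards), its top 116 mm above the bench. Slab and nib together are 16 mm thick.
- glue_bottle: White and yellow glue bottle with orange tip, 47 across, 146 tall, standing loose: to be left alone.
- sanding_block: Sanding block, 58 x 91 x 34, lying loose: to be left alone.
- pliers: Pliers with orange grips, 63 x 156 x 14, lying loose: to be left alone.
Not all that is in view belongs to the job. Leave any purple look-alike of the tile_low alone.

How it is judged:
By the outcome, as a careful person would: the job done as asked, in the order asked, and still so for the second after the job is handed in, with the robot touching nothing.
It also fails if it takes over 72 s, if anything falls off the work surface, if the arm or the gripper's body presses on something with over 40 N, if the wrist force passes 120 N, or if a joint passes its speed limit or range.

### The arm

A 6-joint arm with a two-finger parallel gripper is mounted at the origin on a cart in front of the work surface, level with it; the furniture and walls round the work are solid. World frame = base frame: x ahead of the robot, y to its left, z up, the work surface at z = 0. Lengths are in mm, angles in rad, forces in N, time in s.
With the tool pointing down it reaches from about 250 to 775 mm from the base axis. Payload 4 kg.
Tool frame: the origin (TCP) lies at the very end of the fingers, on their centre line; the grasp point (between the pads) lies 19 mm behind it (bot.grip_depth is the distance from the TCP to the grasp point, in mm); z points along the fingers, y is the line along which they close (so a half turn about z gives the same grasp; the last joint's range is limited). The gripper opens to 94 mm and grips with 3 to 60 N. Pads are 16 mm wide; open, the fingers measure 119 mm over their backs; the gripper's body (75 mm by 177 mm) begins 78 mm behind the grasp point.
Start: joints at [1.005, 0.087, 1.371, -0, 1.684, -0.103], TCP at [245.563, 492.158, 205.506] pointing down, gripper open.
Joint ranges: [-3.1, 3.1], [-0.76, 2.03], [0.27, 2.55], [-1.08, 4.22], [0.17, 2.65], [-2.57, 2.57]. Speed limits (rad/s): [2.79, 2.79, 3.14, 3.14, 3.14, 3.14].

### API

Orientations are given as a unit quaternion [x, y, z, w].
In Python, from bench import bot gives the robot as it stands. The module is installed in compiled form; this text tells all that it offers.
- The arm moves only by the tool move_arm, never from a script. Its arguments are lists of equal length, an entry for each row: "travel": the shift along the world's x, y, z in m, a list of three; "twist": the turn, a rotation vector about the world's x, y, z in units of 6 degrees (1.0 is 6 degrees), a list of three. In form: {"travel": [[x, y, z], ...], "twist": [[ax, ay, az], ...]}. A call has 1 to 20 rows; each row is the pose to reach, as a shift and turn from the pose commanded when the call began; what a row does not reach only later rows make up. A row lasts 1/12 s, in which the tool goes at most 41.7 mm and 7.16 degrees, less where a joint would pass 70% of its speed; a pose out of reach is approached as far as the arm can. A call with a gripper value outside its range is refused whole. "grip" is the opening, from 0 (shut) to 1 (fully open), set as the call begins (left out, the last holds). The fingers move at their own pace and stop on an object; "force" is the grip in N (left out, the last holds). Time passes only in rows, so rows that repeat a pose let the fingers close. It gives the time, the measured TCP pose, the force, the opening and the grip force at its end, in the units of the state.
- bot.get_state(): the state, without advancing time (a new reading comes with each control period).
- bot.capture(name): name is "scene" or "top" or "wrist"; returns (picture, depth): 400x640x3 uint8, red, green, blue; 400x640 float32, mm along the optical axis (not along the pixel's ray), 0 where there is no reading.
- bot.camera_params(name): a dict with "camera_matrix" (3x3 intrinsics, pixels), "k1" (the pictures are not rectified: a ray, as slopes to the right and down, at radius r is drawn at 1 + k1 r^2 times it, then the intrinsics apply), "extrinsics" (4x4, takes a point from camera to world coordinates). Camera axes: x right, y down, z forward; pixel columns grow to the right and rows downward; lengths in mm; the calibration is good to about 2 mm. A picture is of the moment at which its call begins: read the wrist's pose just before it. camera_params takes no time and is no camera call; for the wrist camera it gives the pose at the moment of the call.
- bot.hand_in(): hands the job in; it is judged then, once.
The state is a dict: "time": time; "joint_positions": joint angles; "qd": joint speeds; "effort": joint torques, N m; "tcp_pos": TCP position; "orientation": TCP orientation; "contact_force": force on the tool from outside, world axes, zero at the start; "ft_torque": the same for the moment, N m; "grip_width": finger opening in mm; "grip_force": force on a finger pad.
Only numpy, scipy, OpenCV 4.12 (cv2) and the standard library are available. Lean on these libraries where they do the work, as an engineer would, in place of code of your own. Each camera call takes 0.05 s, during which the arm holds its last target. There are 200 camera calls.

## Working session

There is one attempt and no reset: what is moved stays moved. The work goes in short steps, Python scripts to look and compute and a tool call to move; the robot and the scene stay as the last step left them, time stands still between calls to the robot, and variables do not carry over. Pictures are saved under pics/ and viewed, at most 10 in all, crops included, and the job is handed in when it is done.

Besides the shell and the picture viewer there is one more tool, called after "Request:" by a JSON object that holds its "fn" and its "kwargs". move_arm: Moves the arm, as the interface text tells. Its arguments: {"type":"object","properties":{"travel":{"type":"array","items":{"type":"array","items":{"type":"number"}}},"twist":{"type":"array","items":{"type":"array","items":{"type":"number"}}},"grip":{"type":"number"},"force":{"type":"number"}},"required":["travel","twist"]}

```bash
mkdir -p pics; ls; cat > h.py <<'E'
import numpy as np, cv2
from bench import bot
def cap(n,save=None):
    P=bot.camera_params(n); im,d=bot.capture(n)
    if save: cv2.imwrite('pics/'+save,im[:,:,::-1])
    return im,d,P
def cloud(d,P):
    K=np.array(P['camera_matrix']);E=np.array(P['extrinsics'])
    v,u=np.mgrid[:d.shape[0],:d.shape[1]].astype(float)
    r=cv2.undistortPoints(np.stack([u.ravel(),v.ravel()],1)[:,None],K,np.array([P['k1'],0,0,0,0.]))[:,0]
    p=np.c_[r,np.ones(len(r))]*d.reshape(-1,1)
    w=p@E[:3,:3].T+E[:3,3]
    w[d.ravel()<=0]=np.nan
    return w.reshape(d.shape+(3,))
E
python3 - <<'E'
from h import *
for n in ['scene','top']:
    im,d,P=cap(n,n+'0.png'); np.savez(n+'.npz',im=im,w=cloud(d,P))
    print(n,np.round(P['extrinsics'],2).tolist(),P['camera_matrix'],P['k1'])
s=bot.get_state();print(s)
E
```

```text
pics
scene [[-0.49, 0.6, -0.63, 1332.01], [0.87, 0.32, -0.37, 444.82], [-0.02, -0.73, -0.68, 1018.32], [0.0, 0.0, 0.0, 1.0]] [[450.18294445   0.         315.89329562]
 [  0.         450.18294445 200.47126168]
 [  0.           0.           1.        ]] -5.932797289423831e-06
top [[-0.03, -1.0, 0.06, 418.92], [-1.0, 0.03, -0.01, -30.04], [0.0, -0.06, -1.0, 1475.29], [0.0, 0.0, 0.0, 1.0]] [[495.63349631   0.         323.46544526]
 [  0.         495.63349631 200.38922646]
 [  0.           0.           1.        ]] -0.09071912576688178
{'time': 0.1, 'joint_positions': array([ 1.00488690e+00,  8.78889710e-02,  1.37208756e+00, -1.04701792e-05,
        1.68363642e+00, -1.03104568e-01]), 'qd': array([-0.00046397, -0.00231335, -0.00322226,  0.0012024 ,  0.0007035 ,
        0.00060242]), 'effort': array([ 2.20519883e-03, -3.41250372e+01, -3.03302193e+01,  7.19852024e-02,
        3.04593996e-02, -9.92162973e-05]), 'tcp_pos': array([245.29090635, 491.7097222 , 204.42483807]), 'orientation': array([ 2.29343250e-01,  9.73345084e-01, -9.55867656e-04, -3.26721785e-04]), 'contact_force': array([ 0.16031909, -0.25615667, -0.04987347]), 'ft_torque': array([ 0.0637854 , -0.06346747,  0.0131862 ]), 'grip_force': 0.0, 'grip_width': 94.15103335448832}
```

View pics/top0.png

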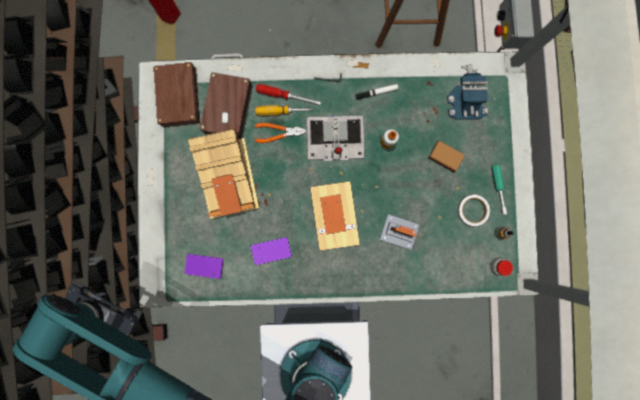

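View pics/scene0.png

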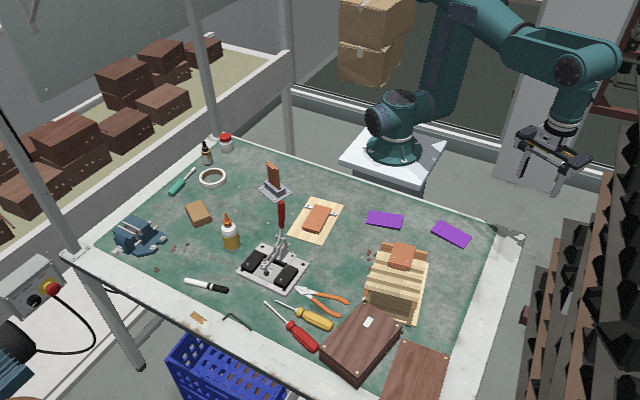

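Top view: tile_low lies on the board at about (333,214), with the rack and its tile at (402,231). The roof is at (224,175), its eave tile at (226,196) towards the robot. The clamp is at (337,140). Next I'll get metric estimates.

```bash
python3 - <<'E'
from h import *
for n in ['top','scene']:
    f=np.load(n+'.npz');im,w=f['im'],f['w']
    hsv=cv2.cvtColor(im,cv2.COLOR_RGB2HSV)
    for name,lo,hi in [('terra',(5,150,120),(13,255,255)),('wood',(14,60,150),(28,190,255))]:
        m=cv2.inRange(hsv,lo,hi); k,l,s,c=cv2.connectedComponentsWithStats(m)
        for i in range(1,k):
            if s[i,4]<90: continue
            p=w[l==i];p=p[~np.isnan(p[:,0])]
            if len(p)<50: continue
            r=cv2.minAreaRect(p[:,:2].astype(np.float32))
            print(n,name,c[i].round(),s[i,4],np.median(p,0).round(1),'z',np.percentile(p[:,2],[2,98]).round(),[np.round(x,1) for x in r])
E
```

```text
top terra [270. 126.] 119 [741.9 114.3  10.8] z [ 2. 17.] [array([741.9, 114. ]), array([91. , 15.3]), np.float64(83.0)]
top terra [269. 139.] 108 [700.7 117.6  10.9] z [ 3. 16.] [array([700.7, 117.6]), array([13.9, 84.8]), np.float64(9.9)]
top terra [227. 195.] 775 [530.2 235.1  78.7] z [60. 96.] [array([531.9, 237.5]), array([106.1,  65.9]), np.float64(10.9)]
top terra [333. 214.] 695 [471.1 -65.6  21.9] z [16. 28.] [array([471.2, -65.7]), array([106.9,  57. ]), np.float64(7.8)]
top wood [222. 167.] 3162 [615.8 247.9  87.7] z [  5. 133.] [array([599.9, 258.9]), array([243.5, 169.8]), np.float64(11.1)]
top wood [447. 155.] 469 [ 633.8 -409.3   33.3] z [26. 39.] [array([ 633.8, -409.1]), array([83.6, 51.5]), np.float64(58.5)]
top wood [335. 216.] 1814 [466.3 -76.3   6.1] z [-1. 15.] [array([467.1, -70.7]), array([192.8, 121.1]), np.float64(6.8)]
scene terra [334. 298.] 118 [703.6 123.8  11.7] z [ 7. 16.] [array([704.3, 115.6]), array([16.7, 89.9]), np.float64(9.6)]
scene terra [326. 308.] 94 [743.9 117.4  11.4] z [ 7. 16.] [array([743.1, 114.3]), array([95.5, 15.6]), np.float64(82.5)]
scene wood [381.   4.] 224 [-1699.6  -779.4  -118.1] z [-127. -109.] [array([-1714.9,  -782.2]), array([229.2, 178.3]), np.float64(0.6)]
scene wood [197. 210.] 327 [ 635.4 -407.3   34.6] z [30. 38.] [array([ 627.4, -420. ]), array([117.6,  57.3]), np.float64(55.8)]
scene wood [395. 280.] 1521 [646.7 262.5 108.9] z [ 13. 134.] [array([604.3, 251. ]), array([213.6, 137.4]), np.float64(10.6)]
scene wood [315. 318.] 354 [792.5 113.1  26.3] z [ 6. 31.] [array([784.4, 107.7]), array([ 40. , 100.2]), np.float64(0.9)]
scene wood [198. 317.] 93 [ 923.8 -166.2    1.8] z [-2.  5.] [array([ 924.9, -164.5]), array([48.2, 16.6]), np.float64(82.6)]
```

Request:
{"fn": "move_arm", "kwargs": {"travel": [[0.02,-0.02,0.05],[0.05,-0.05,0.1],[0.1,-0.09,0.15],[0.15,-0.13,0.18],[0.2,-0.17,0.18],[0.24,-0.21,0.18],[0.26,-0.23,0.18],[0.26,-0.23,0.18],[0.26,-0.23,0.18],[0.26,-0.23,0.18],[0.26,-0.23,0.18]], "twist": [[0,0,1],[0,0,2],[0,0,3],[0,0,4],[0,0,5],[0,0,6],[0,0,6.25],[0,0,6.25],[0,0,6.25],[0,0,6.25],[0,0,6.25]]}}

```text
time: 1.02
tcp_pos: [509.9, 257.7, 384.8]
orientation: [-0.092, 0.996, -0.001, 0.0]
contact_force: [-0.4, 0.7, -1.3]
grip_width: 93.7
grip_force: 0.0
```

```bash
python3 - <<'E'
from h import *
s=bot.get_state();print(s['time'],s['tcp_pos'],s['orientation'],s['joint_positions'],np.abs(s['qd']).max())
im,d,P=cap('wrist','w1.png');np.savez('w1.npz',im=im,w=cloud(d,P));print(np.round(P['extrinsics'],3).tolist(),P['camera_matrix'])
E
```

```text
1.0167 [509.88809088 257.7035072  384.76440977] [-9.16051491e-02  9.95794724e-01 -1.13385969e-03  2.82246902e-04] [ 0.37017508  0.17590118  0.91642594 -0.0026311   2.04934467 -1.38530039] 0.07740372126425667
[[-0.183, 0.953, 0.242, 440.24], [0.983, 0.178, 0.043, 245.125], [-0.002, 0.246, -0.969, 563.431], [0.0, 0.0, 0.0, 1.0]] [[297.72973833   0.         322.57026577]
 [  0.         297.72973833 193.05421693]
 [  0.           0.           1.        ]]
```

View pics/w1.png

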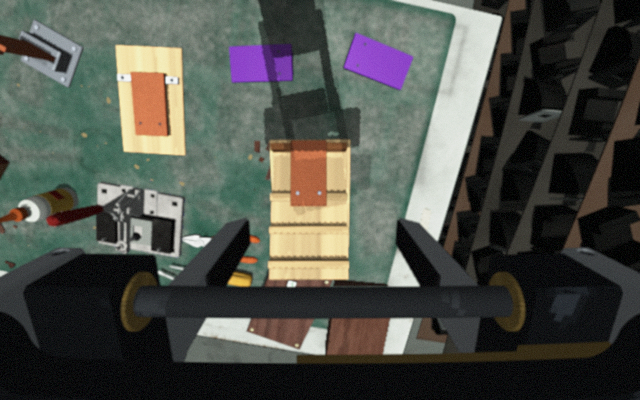

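The wrist view shows the eave tile at (309,172) and the battens at rows ~227 and ~262. The board's strip (white pads, row 78) is on the robot side under tile_low's tail, and the rack tile is at (30,45). So board +x and roof +x both point away from the robot. Next I'll measure all three.

```bash
cat >> h.py <<'E'
def terra(im): return cv2.inRange(cv2.cvtColor(im,cv2.COLOR_RGB2HSV),(4,140,70),(13,255,255))
def rays(px,P):
    K=np.array(P['camera_matrix']);E=np.array(P['extrinsics'])
    r=cv2.undistortPoints(np.asarray(px,float).reshape(-1,1,2),K,np.array([P['k1'],0,0,0,0.]))[:,0]
    return E[:3,3],np.c_[r,np.ones(len(r))]@E[:3,:3].T
def onplane(px,P,n,c):   # plane n.p=c
    o,v=rays(px,P); return o+v*((c-o@n)/(v@n))[:,None]
E
python3 - <<'E'
from h import *
f=np.load('w1.npz');im,w=f['im'],f['w'];m=terra(im)
k,l,s,c=cv2.connectedComponentsWithStats(m)
for i in range(1,k):
    if s[i,4]<300: continue
    p=w[l==i];p=p[~np.isnan(p[:,0])]
    q=p.mean(0);U=np.linalg.svd(p-np.median(p,0))[2] if len(p)<4000 else None
    r=cv2.minAreaRect(p[:,:2].astype(np.float32))
    print(c[i].round(),s[i,4],np.median(p,0).round(1),[np.round(x,1) for x in r],None if U is None else U[2].round(3),np.percentile(p[:,2],[2,98]).round(1))
# roof profile: rotate by yaw about fixed tile
for yaw in [11.0]:
    a=np.radians(yaw);ex=np.array([np.cos(a),np.sin(a)]);ey=np.array([-np.sin(a),np.cos(a)])
    o=np.array([531,237.]);xy=w[...,:2]-o;X=xy@ex;Y=xy@ey
    for y0 in (-50,0,48):
        sel=(abs(Y-y0)<6)
        print(y0,[(x,round(float(np.nanmedian(w[...,2][sel&(abs(X-x)<2.5)])),1)) for x in range(-65,185,6) if (sel&(abs(X-x)<2.5)).any()])
E
```

```text
[150. 103.] 2004 [469.8 -62.9  21.3] [array([471.7, -63.9]), array([106.9,  59.8]), np.float64(7.3)] [ 0.002 -0.009 -1.   ] [18.3 23.3]
[308. 170.] 2468 [525.5 237.   76.3] [array([532. , 236.7]), array([102.4, 123.8]), np.float64(10.5)] [ 0.322  0.055 -0.945] [55.9 94. ]
-50 [(-65, 1.8), (-59, 1.3), (-53, 496.8), (-47, 505.4), (-41, 504.8), (-35, 504.3), (-29, 37.3), (-23, 37.3), (-17, 40.1), (-11, 42.6), (-5, 45.8), (1, 48.3), (7, 52.1), (13, 55.1), (19, 57.2), (25, 60.3), (31, 63.3), (37, 73.2), (43, 82.9), (49, 72.0), (55, 74.9), (61, 77.5), (67, 80.4), (73, 83.1), (79, 86.0), (85, 89.9), (91, 105.7), (97, 107.3), (103, 97.4), (109, 100.1), (115, 103.1), (121, 105.9), (127, 108.8), (133, 112.9), (139, 128.1), (145, 130.4), (151, 120.6), (157, 123.0), (163, 125.9), (169, 127.1)]
0 [(-65, 2.2), (-59, 1.9), (-53, 2.6), (-47, 496.3), (-41, 517.7), (-35, 67.1), (-29, 69.5), (-23, 71.2), (-17, 72.9), (-11, 74.8), (-5, 76.2), (1, 78.9), (7, 80.4), (13, 82.4), (19, 84.4), (25, 85.9), (31, 87.8), (37, 89.6), (43, 91.9), (49, 93.6), (55, 94.3), (61, 78.0), (67, 79.7), (73, 83.0), (79, 86.4), (85, 89.7), (91, 105.7), (97, 106.9), (103, 96.9), (109, 99.7), (115, 104.0), (121, 106.0), (127, 108.5), (133, 113.3), (139, 128.3), (145, 130.6), (151, 121.0), (157, 123.7), (163, 126.3), (169, 126.3)]
48 [(-65, 2.0), (-59, 2.1), (-53, 2.0), (-47, 496.2), (-41, 517.4), (-35, 508.8), (-29, 37.2), (-23, 37.1), (-17, 40.2), (-11, 42.4), (-5, 45.7), (1, 48.2), (7, 50.9), (13, 54.4), (19, 57.3), (25, 59.9), (31, 62.3), (37, 66.7), (43, 82.8), (49, 72.6), (55, 73.7), (61, 76.8), (67, 79.8), (73, 82.8), (79, 85.6), (85, 89.3), (91, 105.6), (97, 107.7), (103, 97.3), (109, 100.0), (115, 102.8), (121, 106.1), (127, 108.7), (133, 112.5), (139, 129.0), (145, 130.7), (151, 120.7), (157, 122.8), (163, 126.2), (169, 126.7)]
```

```bash
cat >> h.py <<'E'
def tilefit(m,P,n,c,seed):
    """rect of the mask component on the plane, in axes: returns centre(world), yaw deg, sizes"""
    k,l=cv2.connectedComponents(m); q=(l==l[seed[1],seed[0]]).astype(np.uint8)
    q=cv2.morphologyEx(q,cv2.MORPH_OPEN,np.ones((5,5)))
    ct=max(cv2.findContours(q,cv2.RETR_EXTERNAL,cv2.CHAIN_APPROX_NONE)[0],key=len)
    p=onplane(ct,P,n,c)
    ex=np.array([1,0,0])-n*n[0];ex/=np.linalg.norm(ex);ey=np.cross(n,ex)
    o=p.mean(0);(cx,cy),sz,a=cv2.minAreaRect(np.c_[(p-o)@ex,(p-o)@ey].astype(np.float32))
    return o+cx*ex+cy*ey,a,sz,ex
E
python3 - <<'E'
from h import *
f=np.load('w1.npz');im,w=f['im'],f['w'];P=bot.camera_params('wrist');m=terra(im)
n=np.array([0,0,1.]);print(tilefit(m,P,n,22.,(150,103)))
for yaw in (10.,11.,12):
  a=np.radians(yaw);n=np.array([-np.cos(a)*np.sin(.3),-np.sin(a)*np.sin(.3),np.cos(.3)])
  k,l=cv2.connectedComponents(m);p=w[l==l[170,308]];c=np.nanmedian(p@n)
  r=tilefit(m,P,n,c,(308,170));print(c,r, np.degrees(np.arctan2(r[3][1],r[3][0])))
  q=cv2.morphologyEx((l==l[170,308]).astype(np.uint8),cv2.MORPH_OPEN,np.ones((5,5)))
  ct=max(cv2.findContours(q,cv2.RETR_EXTERNAL,cv2.CHAIN_APPROX_NONE)[0],key=len)
  p=onplane(ct,P,n,c);ex=np.array([np.cos(a)*np.cos(.3),np.sin(a)*np.cos(.3),np.sin(.3)]);ey=np.cross(n,ex);o=np.array([530,237,78.]);X=(p-o)@ex;Y=(p-o)@ey
  for sg in(1,-1):
    s=(abs(X)<42)&(Y*sg>15);print('edge',sg,np.polyfit(X[s],Y[s],1))
  print(X.min(),X.max())
E
```

```text
(array([469.51534909, -59.55934119,  22.        ]), 7.761198043823242, (105.72918701171875, 59.80786895751953), array([1., 0., 0.]))
-92.05799465707773 (array([529.07817666, 239.95395452,  77.70408485]), 11.123076438903809, (106.49140167236328, 64.91429901123047), array([ 0.95671375, -0.0156104 ,  0.29061163])) -0.9347944356070416
edge 1 [-0.10227829 28.85209501]
edge -1 [  0.0820423  -25.05673462]
-54.02586413647459 53.08948916430888
-92.76730919746342 (array([529.10317784, 239.88849305,  77.71858153]), 11.143033981323242, (106.51943969726562, 64.92684936523438), array([ 0.95699917, -0.0170926 ,  0.28958667])) -1.0232296701368495
edge 1 [-0.12074756 28.94399418]
edge -1 [  0.06369569 -25.00857899]
-53.838522214474075 52.94849717564704
-93.40614202376474 (array([529.0860176 , 239.87136791,  77.74320866]), 11.225605010986328, (106.54471588134766, 64.93988037109375), array([ 0.95731026, -0.01855261,  0.28846639])) -1.1102493007067622
edge 1 [-0.11965282 29.33040766]
edge -1 [  0.04714564 -24.99869428]
-54.28899437462518 53.392015866973196
```

Request:
{"fn": "move_arm", "kwargs": {"travel": [[0,-0.04,0],[-0.01,-0.08,0],[-0.01,-0.12,-0.01],[-0.02,-0.16,-0.03],[-0.03,-0.2,-0.06],[-0.04,-0.24,-0.09],[-0.041,-0.27,-0.12],[-0.041,-0.3,-0.15],[-0.041,-0.32,-0.18],[-0.041,-0.32,-0.18],[-0.041,-0.32,-0.18],[-0.041,-0.32,-0.18],[-0.041,-0.32,-0.18]], "twist": [[0,0,0],[0,0,0],[0,0,-0.1],[0,0,-0.2],[0,0,-0.3],[0,0,-0.4],[0,0,-0.5],[0,0,-0.5],[0,0,-0.5],[0,0,-0.5],[0,0,-0.5],[0,0,-0.5],[0,0,-0.5]]}}

```text
time: 2.15
tcp_pos: [465.1, -56.6, 207.0]
orientation: [-0.07, 0.998, 0.0, 0.001]
contact_force: [-0.3, -0.6, 0.5]
grip_width: 94.1
grip_force: 0.0
```

```bash
cat >> h.py <<'E'
def yy(q):
    from scipy.spatial.transform import Rotation as R
    M=R.from_quat(q).as_matrix(); return M, np.degrees(np.arctan2(M[1,1],M[0,1]))
E
python3 - <<'E'
from h import *
s=bot.get_state();print(s['time'],s['tcp_pos'],yy(s['orientation'])[1],s['joint_positions'],np.abs(s['qd']).max())
im,d,P=cap('wrist','w2.png');w=cloud(d,P);np.savez('w2.npz',im=im,w=w)
import pickle;pickle.dump(P,open('w2.pkl','wb'))
m=terra(im);k,l,st,c=cv2.connectedComponentsWithStats(m)
for i in range(1,k):
    if st[i,4]<300: continue
    p=w[l==i];p=p[~np.isnan(p[:,0])];p=p[abs(p[:,2]-np.median(p[:,2]))<4]
    if len(p)<200: continue
    print(c[i].round(),st[i],np.median(p,0).round(1),[np.round(x,1) for x in cv2.minAreaRect(p[:,:2].astype(np.float32))])
    if abs(np.median(p[:,2])-22)<4: print(tilefit(m,P,np.array([0,0,1.]),22.,tuple(int(x) for x in c[i])))
E
```

```text
2.15 [465.14804609 -56.57510431 206.98531082] 98.07776465625012 [-2.42785607e-01 -9.76284450e-02  1.55176775e+00  8.87615432e-04
  1.68531682e+00 -1.95446313e+00] 0.02386231533718843
[104. 112.] [ 74  91  63  39 968] [ 416.8 -262.4  115.2] [array([ 417.1, -262.3]), array([59.6, 15.7]), np.float64(70.9)]
[315. 178.] [ 291  136   48   86 3869] [468.7 -65.8  21.6] [array([471.5, -65.7]), array([108. ,  58.2]), np.float64(7.7)]
(array([471.40747332, -65.68882765,  22.        ]), 7.690166473388672, (105.95785522460938, 57.75043487548828), array([1., 0., 0.]))
[557. 239.] [ 532  227   70   28 1226] [492.4 226.   66.1] [array([494.1, 228.1]), array([28.7, 60.9]), np.float64(11.6)]
[413. 341.] [380 336  62  12 436] [700.  115.8   9.8] [array([702.4, 113.1]), array([15.7, 94.5]), np.float64(10.9)]
```

View pics/w2.png

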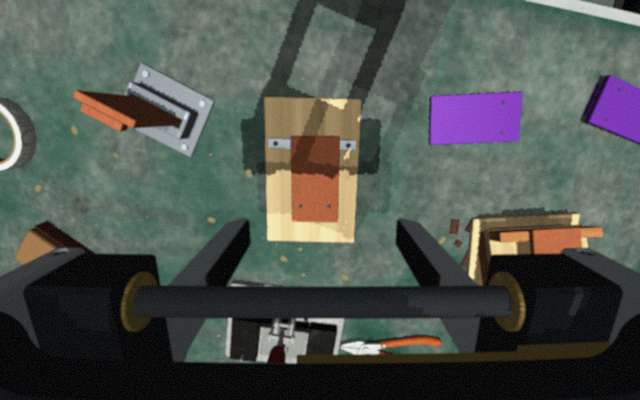

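The strip (row ~143) is at tile_low's tail. The rack tile's nib points away from the robot (112,126), rack yaw is about -19°. Now I'll descend on tile_low.

Request:
{"fn": "move_arm", "kwargs": {"travel": [[0.01,-0.003,-0.04],[0.0187,-0.0063,-0.08],[0.0187,-0.0063,-0.12],[0.0187,-0.0063,-0.15],[0.0187,-0.0063,-0.17],[0.0187,-0.0063,-0.182],[0.0187,-0.0063,-0.188],[0.0187,-0.0063,-0.1905],[0.0187,-0.0063,-0.1905],[0.0187,-0.0063,-0.1905],[0.0187,-0.0063,-0.1905]], "twist": [[0,0,-0.07],[0,0,-0.07],[0,0,-0.07],[0,0,-0.07],[0,0,-0.07],[0,0,-0.07],[0,0,-0.07],[0,0,-0.07],[0,0,-0.07],[0,0,-0.07],[0,0,-0.07]]}}

```text
time: 3.12
tcp_pos: [484.6, -64.2, 16.7]
orientation: [-0.066, 0.998, -0.0, 0.002]
contact_force: [0.2, -0.1, -0.4]
grip_width: 93.8
grip_force: 0.0
```

```bash
python3 - <<'E'
from h import *
s=bot.get_state();print(s['tcp_pos'],s['contact_force'],yy(s['orientation'])[1])
E
```

```text
[484.63563072 -64.22357761  16.71427822] [ 0.22474382 -0.12671994 -0.40791568] 97.58677538026237
```

Request:
{"fn": "move_arm", "kwargs": {"travel": [[0,0,-0.001],[0,0,-0.0015],[0,0,-0.0015],[0,0,-0.0015],[0,0,-0.0015],[0,0,-0.0015],[0,0,-0.0015]], "twist": [[0,0,0],[0,0,0],[0,0,0],[0,0,0],[0,0,0],[0,0,0],[0,0,0]], "grip": 0.55, "force": 20}}

```text
time: 3.7
tcp_pos: [483.2, -64.2, 13.5]
orientation: [-0.066, 0.998, 0.0, -0.0]
contact_force: [0.3, -0.4, 0.1]
grip_width: 59.6
grip_force: 20.0
```

```bash
python3 - <<'E'
from h import *
s=bot.get_state();print(s['tcp_pos'],s['contact_force'],yy(s['orientation'])[1])
E
```

```text
[483.2440535  -64.18193324  13.51497604] [ 0.31505039 -0.36150277  0.05049279] 97.55875929630365
```

```bash
cat >> h.py <<'E'
from scipy.spatial.transform import Rotation as R
def roofR(yaw): return R.from_euler('z',yaw,degrees=True)*R.from_euler('y',-.3)
def plan(tgt_tile, Rt, grip, cur_pos, cur_tileR):
    """tgt_tile origin world, Rt target tile rotation, grip = TCP in tile frame"""
    p=np.array(tgt_tile)+Rt.apply(grip); return (p-cur_pos).round(1),((Rt*cur_tileR.inv()).as_rotvec(degrees=True)/6).round(3)
E
python3 - <<'E'
from h import *
s=bot.get_state();B=np.array([628.7,256.0,108.5]);Rt=roofR(11.1)
cur=R.from_euler('z',yy(s['orientation'])[1]-90,degrees=True)
for off in [(-45+12,0,70),(-45+12,0,10)]:
    print(plan(B+Rt.apply(off),Rt,[11.9,0,-.5],s['tcp_pos'],cur))
E
```

```text
(array([105.5, 312.3, 155.1]), array([ 0.464, -2.827,  0.586]))
(array([122.9, 315.8,  97.8]), array([ 0.464, -2.827,  0.586]))
```

Request:
{"fn": "move_arm", "kwargs": {"travel": [[0,0,0.01],[0,0,0.03],[0,0,0.06],[0,0.02,0.1],[0,0.05,0.14],[0.01,0.09,0.16],[0.02,0.13,0.175],[0.04,0.17,0.18],[0.06,0.21,0.18],[0.08,0.25,0.175],[0.1,0.28,0.165],[0.1055,0.305,0.16],[0.1055,0.3123,0.155],[0.1055,0.3123,0.155],[0.1055,0.3123,0.155],[0.1055,0.3123,0.155],[0.1055,0.3123,0.155],[0.1055,0.3123,0.155]], "twist": [[0,0,0],[0,0,0],[0,0,0],[0,0,0],[0,-0.2,0],[0.1,-0.5,0.1],[0.1,-0.9,0.2],[0.2,-1.3,0.3],[0.3,-1.7,0.4],[0.35,-2.1,0.5],[0.4,-2.5,0.55],[0.464,-2.827,0.586],[0.464,-2.827,0.586],[0.464,-2.827,0.586],[0.464,-2.827,0.586],[0.464,-2.827,0.586],[0.464,-2.827,0.586],[0.464,-2.827,0.586]]}}

```text
time: 5.2
tcp_pos: [589.2, 246.7, 169.6]
orientation: [-0.095, 0.984, 0.014, 0.149]
contact_force: [-0.4, -0.1, -2.3]
grip_width: 59.8
grip_force: 20.0
```

```bash
python3 - <<'E'
from h import *
s=bot.get_state();print(s['time'],s['tcp_pos'],s['grip_width'],s['grip_force'],s['contact_force'],np.abs(s['qd']).max())
im,d,P=cap('wrist','w3.png');w=cloud(d,P);np.savez('w3.npz',im=im,w=w)
import pickle;pickle.dump((P,s),open('w3.pkl','wb'))
print(R.from_quat(s['orientation']).as_matrix().round(4).tolist())
E
```

```text
5.2 [589.22889671 246.73045016 169.64314957] 59.81932082253339 19.999583959579468 [-0.37115286 -0.10771019 -2.30250599] 0.0034394749935544953
[[-0.9374, -0.1906, 0.2913], [-0.1821, 0.9817, 0.0565], [-0.2968, -0.0, -0.9549]]
```

View pics/w3.png

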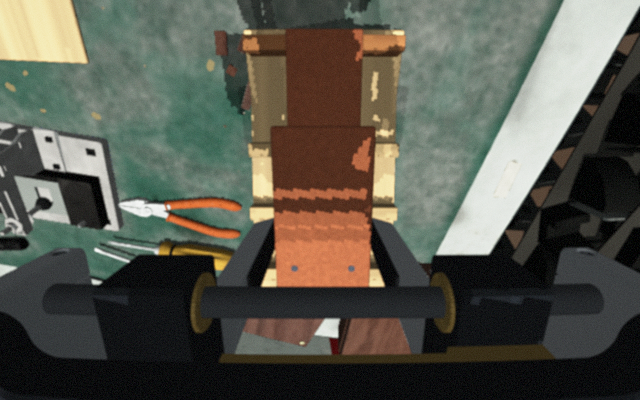

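The held tile is in view (tail row 126, cols 272–375), with the eave tile behind it (cols 287–365, rows 30–126) and batten ends at rows ~150 and ~212. Next I'll compare their lateral positions and yaws.

```bash
cat > edges.py <<'E'
from h import *
def edges(im,w,B,yaw,bands,m=None):
    Rt=roofR(yaw);L=(w.reshape(-1,3)-B)@Rt.as_matrix();L=L.reshape(w.shape)
    for name,xr,zr,ym in bands:
        s=(L[...,0]>xr[0])&(L[...,0]<xr[1])&(L[...,2]>zr[0])&(L[...,2]<zr[1])&(abs(L[...,1])<ym)
        p=L[s]
        if len(p)<20: print(name,'none');continue
        lo,hi,xs=[],[],[]
        for x in np.arange(xr[0],xr[1],4):
            q=p[(p[:,0]>=x)&(p[:,0]<x+4)]
            if len(q)>8: lo.append(q[:,1].min());hi.append(q[:,1].max());xs.append(x+2)
        lo,hi,xs=map(np.array,(lo,hi,xs))
        print(name,len(p),'x',p[:,0].min().round(1),p[:,0].max().round(1),'z',np.median(p[:,2]).round(2),'lo/hi',np.median(lo).round(1),np.median(hi).round(1),'mid',np.median((lo+hi)/2).round(2),'slope(deg)',np.degrees(np.polyfit(xs,lo,1)[0]).round(2) if len(xs)>2 else '',np.degrees(np.polyfit(xs,hi,1)[0]).round(2) if len(xs)>2 else '', 'zslope',np.polyfit(p[:,0],p[:,2],1)[0].round(4))
E
python3 - <<'E'
from edges import *
f=np.load('w3.npz');B=np.array([628.7,256.0,108.5])
edges(f['im'],f['w'],B,11.1,[('eave',(-150,-105),(-5,5),45),('held',(-85,0),(70,86),45),('held2',(-100,40),(70,86),45),('bat_low',(-14,3),(-4,4),75),('bat0',(-75,-55),(-12,-4),75)])
f=np.load('w1.npz')
edges(f['im'],f['w'],B,11.1,[('w1 eave',(-150,-50),(-5,5),45),('bl',(-20,10),(-4,4),75),('bh',(30,65),(4,12),75)])
E
```

```text
eave 4624 x -150.0 -105.3 z 0.51 lo/hi -30.5 29.3 mid -0.67 slope(deg) 0.26 -0.47 zslope -0.0005
held 14113 x -85.0 -0.0 z 78.31 lo/hi -31.5 28.4 mid -1.55 slope(deg) -0.73 0.46 zslope 0.0039
held2 16250 x -87.2 13.7 z 78.31 lo/hi -31.4 28.4 mid -1.55 slope(deg) -0.36 0.06 zslope 0.0034
bat_low 488 x -14.0 -3.6 z 0.34 lo/hi -66.1 63.5 mid -1.2 slope(deg) 1.46 -6.61 zslope -0.0165
bat0 672 x -70.7 -58.2 z -7.78 lo/hi -65.8 63.8 mid -0.89 slope(deg) 46.2 -7.25 zslope 0.0382
w1 eave 2177 x -150.0 -50.0 z 0.52 lo/hi -30.2 28.0 mid -1.09 slope(deg) -0.15 0.61 zslope 0.0003
bl 561 x -16.2 -2.6 z 0.26 lo/hi -65.0 62.9 mid -1.0 slope(deg) 134.68 -0.79 zslope -0.0135
bh 630 x 38.4 51.1 z 8.2 lo/hi -65.3 63.3 mid -1.03 slope(deg) 1.61 -14.29 zslope 0.0987
```

```bash
python3 - <<'E'
from h import *
M=roofR(11.1)
for d in [(-6,.6,-40),(-6,.6,-60),(-6,.6,-66),(-6,.6,-70),(-6,.6,-73)]: print(d,M.apply(d).round(1))
print(M.as_matrix().round(3))
E
```

```text
(-6, 0.6, -40) [  5.9   1.8 -40. ]
(-6, 0.6, -60) [ 11.7   2.9 -59.1]
(-6, 0.6, -66) [ 13.4   3.2 -64.8]
(-6, 0.6, -70) [ 14.6   3.5 -68.6]
(-6, 0.6, -73) [ 15.4   3.6 -71.5]
[[ 0.937 -0.193 -0.29 ]
 [ 0.184  0.981 -0.057]
 [ 0.296  0.     0.955]]
```

Request:
{"fn": "move_arm", "kwargs": {"travel": [[0.002,0.001,-0.015],[0.004,0.0014,-0.03],[0.0059,0.0018,-0.04],[0.009,0.0023,-0.05],[0.0117,0.0029,-0.0591],[0.0125,0.003,-0.062],[0.0134,0.0032,-0.0648],[0.0134,0.0032,-0.0648],[0.0134,0.0032,-0.0648],[0.0137,0.0033,-0.0658],[0.014,0.0034,-0.0667],[0.0143,0.0034,-0.0677],[0.0146,0.0035,-0.0686],[0.0146,0.0035,-0.0686],[0.0146,0.0035,-0.0686],[0.0146,0.0035,-0.0686]], "twist": [[0,0,0],[0,0,0],[0,0,0],[0,0,0],[0,0,0],[0,0,0],[0,0,0],[0,0,0],[0,0,0],[0,0,0],[0,0,0],[0,0,0],[0,0,0],[0,0,0],[0,0,0],[0,0,0]]}}

```text
time: 6.58
tcp_pos: [603.5, 251.8, 101.1]
orientation: [-0.096, 0.984, 0.015, 0.149]
contact_force: [-4.8, -0.8, 4.8]
grip_width: 59.7
grip_force: 20.0
```

```bash
cat > st.py <<'E'
from edges import *
import sys
s=bot.get_state();M=roofR(11.1)
B=np.array([628.7,256.0,108.5])+M.apply([-3,-.95,.4])
print(s['time'],s['tcp_pos'].round(2),'tcp in batten',M.inv().apply(s['tcp_pos']-B).round(2),'F roof',M.inv().apply(s['contact_force']).round(2),'grip',s['grip_width'].__round__(1),s['grip_force'],'qd',np.abs(s['qd']).max().round(4))
E
python3 st.py
```

```text
6.5833 [603.47 251.77 101.08] tcp in batten [-23.62   1.65   0.07] F roof [-3.18  0.08  6.06] grip 59.7 20.000858902931213 qd 0.0022
```

Request:
{"fn": "move_arm", "kwargs": {"travel": [[-0.0021,-0.0004,-0.0001],[-0.004,-0.0008,-0.0007],[-0.0058,-0.0011,-0.0013],[-0.0077,-0.0015,-0.0019],[-0.0077,-0.0015,-0.0019],[-0.0077,-0.0015,-0.0019],[-0.0077,-0.0015,-0.0019]], "twist": [[0,0,0],[0,0,0],[0,0,0],[0,0,0],[0,0,0],[0,0,0],[0,0,0]]}}

```text
time: 7.17
tcp_pos: [596.2, 250.3, 98.8]
orientation: [-0.096, 0.984, 0.015, 0.15]
contact_force: [0.7, 0.3, 5.3]
grip_width: 59.7
grip_force: 20.0
```

```bash
python3 st.py
```

```text
7.1667 [596.22 250.32  98.85] tcp in batten [-31.35   1.63   0.12] F roof [2.26 0.12 4.83] grip 59.7 20.000146329402924 qd 0.0011
```

Request:
{"fn": "move_arm", "kwargs": {"travel": [[-0.0007,-0.0001,-0.0002],[-0.0014,-0.0003,-0.0004],[-0.0014,-0.0003,-0.0004],[-0.0014,-0.0003,-0.0004]], "twist": [[0,0,0],[0,0,0],[0,0,0],[0,0,0]]}}

```text
time: 7.5
tcp_pos: [595.0, 250.0, 98.4]
orientation: [-0.096, 0.984, 0.015, 0.15]
contact_force: [1.6, 1.1, 5.7]
grip_width: 59.5
grip_force: 20.0
```

```bash
python3 st.py
```

```text
7.5 [594.97 250.05  98.44] tcp in batten [-32.69   1.6    0.11] F roof [3.42 0.74 4.93] grip 59.5 20.000178515911102 qd 0.0014
```

Request:
{"fn": "move_arm", "kwargs": {"travel": [[-0.0005,-0.0001,-0.0002],[-0.001,-0.0002,-0.0003],[-0.001,-0.0002,-0.0003],[-0.001,-0.0002,-0.0003]], "twist": [[0,0,0],[0,0,0],[0,0,0],[0,0,0]]}}

```text
time: 7.83
tcp_pos: [594.0, 249.9, 98.2]
orientation: [-0.096, 0.984, 0.015, 0.15]
contact_force: [0.9, 1.0, 4.9]
grip_width: 59.8
grip_force: 20.0
```

```bash
python3 st.py
```

```text
7.8333 [593.99 249.91  98.18] tcp in batten [-33.71   1.65   0.16] F roof [2.52 0.77 4.4 ] grip 59.8 20.00012844800949 qd 0.003
```

Request:
{"fn": "move_arm", "kwargs": {"travel": [[-0.0005,-0.0001,-0.0002],[-0.001,-0.0002,-0.0003],[-0.0014,-0.0003,-0.0004],[-0.0014,-0.0003,-0.0004]], "twist": [[0,0,0],[0,0,0],[0,0,0],[0,0,0]]}}

```text
time: 8.17
tcp_pos: [593.6, 249.8, 98.1]
orientation: [-0.096, 0.984, 0.015, 0.151]
contact_force: [4.8, 1.7, 3.1]
grip_width: 59.7
grip_force: 20.0
```

```bash
python3 st.py
```

```text
8.1667 [593.64 249.84  98.06] tcp in batten [-34.08   1.65   0.14] F roof [5.7  0.8  1.45] grip 59.7 19.999714493751526 qd 0.003
```

Request:
{"fn": "move_arm", "kwargs": {"travel": [[-0.0004,-0.0001,-0.0003],[-0.0007,-0.0001,-0.0005],[-0.0007,-0.0001,-0.0005],[-0.0007,-0.0001,-0.0005]], "twist": [[0,0,0],[0,0,0],[0,0,0],[0,0,0]]}}

```text
time: 8.5
tcp_pos: [593.7, 249.8, 98.1]
orientation: [-0.096, 0.984, 0.015, 0.152]
contact_force: [6.8, 2.1, 4.1]
grip_width: 59.9
grip_force: 20.0
```

```bash
python3 st.py
```

```text
8.5 [593.67 249.79  98.09] tcp in batten [-34.06   1.6    0.17] F roof [7.99 0.79 1.85] grip 59.9 19.999633133411407 qd 0.0013
```

Request:
{"fn": "move_arm", "kwargs": {"travel": [[0,0,0],[0,0,0],[0,0,0],[-0.003,-0.0006,0.01],[-0.009,-0.0017,0.03],[-0.018,-0.0034,0.06],[-0.027,-0.005,0.09],[-0.027,-0.005,0.09],[-0.027,-0.005,0.09],[-0.027,-0.005,0.09]], "twist": [[0,0,0],[0,0,0],[0,0,0],[0,0,0],[0,0,0],[0,0,0],[0,0,0],[0,0,0],[0,0,0],[0,0,0]], "grip": 0.9}}

```text
time: 9.33
tcp_pos: [563.5, 244.1, 185.8]
orientation: [-0.096, 0.984, 0.014, 0.148]
contact_force: [-0.2, 0.0, -0.2]
grip_width: 84.8
grip_force: 0.0
```

```bash
python3 st.py; python3 - <<'E'
from edges import *
import pickle
s=bot.get_state();im,d,P=cap('wrist','w4.png');w=cloud(d,P);np.savez('w4.npz',im=im,w=w)
B=np.array([628.7,256.0,108.5])+roofR(11.1).apply([-3,-.95,.4])
edges(im,w,B,11.1,[('eave',(-147,-102),(-5,4),45),('hung',(-99,14),(4,12),42),('bat_low',(-14,3),(-4,3.5),75),('bh',(40,60),(4,12),75)])
# rack, from w2
f=np.load('w2.npz');w=f['w'];a=np.radians(-19.1);ex=np.array([np.cos(a),np.sin(a)]);ey=np.array([-np.sin(a),np.cos(a)])
d=w[...,:2]-[417.1,-262.3];X=d@ex;Y=d@ey;z=w[...,2]
for nm,lo,hi in(('tile top',112,120),('rack top',29,36)):
    g=(z>lo)&(z<hi)&(abs(X)<60)&(abs(Y)<70);print(nm,g.sum(),np.percentile(X[g],[1,99]).round(1),np.percentile(Y[g],[1,99]).round(1),np.median(z[g]), [np.round(q,1) for q in cv2.minAreaRect(w[g][:,:2].astype(np.float32))])
E
```

```text
9.3333 [563.45 244.11 185.78] tcp in batten [-37.51   1.85  93.03] F roof [-0.19  0.05 -0.12] grip 84.8 0.0 qd 0.0292
eave 3652 x -147.0 -102.3 z 0.11 lo/hi -29.2 30.0 mid 0.46 slope(deg) -0.25 -0.18 zslope 0.0029
hung 7464 x -98.3 8.1 z 8.31 lo/hi -28.0 31.1 mid 1.36 slope(deg) -0.06 -0.14 zslope -0.0032
bat_low 803 x -13.9 -0.1 z -0.19 lo/hi -62.0 64.7 mid 1.39 slope(deg) 119.55 2.31 zslope 0.0641
bh 1586 x 41.1 53.7 z 7.79 lo/hi -65.4 64.2 mid -0.64 slope(deg) -3.54 -2.22 zslope 0.1148
tile top 1041 [-7.8  8.2] [-29.   29.1] 115.1871984763136 [array([ 417.4, -263. ]), array([61.4, 17.1]), np.float64(70.1)]
rack top 1072 [-21.   13.6] [-38.3  38.4] 31.25983545774679 [array([ 413.7, -261.3]), array([78.2, 35.8]), np.float64(70.8)]
```

tile_low hangs within 1 mm of centre, square and flat. Next is the rack tile.

```bash
python3 - <<'E'
from h import *
s=bot.get_state();print(s['tcp_pos'])
c=R.from_quat(s['orientation'])
def down(y): # tool y at angle y, z down
    a=np.radians(y);Y=np.array([np.cos(a),np.sin(a),0]);Z=np.array([0,0,-1.]);return R.from_matrix(np.c_[np.cross(Y,Z),Y,Z])
print(((down(70.7)*c.inv()).as_rotvec(degrees=True)/6).round(3))
E
```

```text
[563.16118634 243.96570538 184.58794636]
[ 0.208  2.859 -5.031]
```

Request:
{"fn": "move_arm", "kwargs": {"travel": [[-0.02,-0.02,0.02],[-0.045,-0.05,0.04],[-0.07,-0.08,0.05],[-0.095,-0.11,0.05],[-0.12,-0.145,0.05],[-0.14,-0.18,0.05],[-0.145,-0.22,0.05],[-0.148,-0.26,0.05],[-0.15,-0.3,0.05],[-0.1508,-0.34,0.045],[-0.1508,-0.38,0.035],[-0.1508,-0.42,0.025],[-0.1508,-0.46,0.0136],[-0.1508,-0.49,0.0136],[-0.1508,-0.5056,0.0136],[-0.1508,-0.5056,0.0136],[-0.1508,-0.5056,0.0136],[-0.1508,-0.5056,0.0136],[-0.1508,-0.5056,0.0136]], "twist": [[0,0.2,-0.4],[0.05,0.5,-0.9],[0.1,0.9,-1.5],[0.1,1.2,-2.1],[0.12,1.6,-2.8],[0.15,2.0,-3.5],[0.18,2.4,-4.2],[0.2,2.7,-4.8],[0.208,2.859,-5.031],[0.208,2.859,-5.031],[0.208,2.859,-5.031],[0.208,2.859,-5.031],[0.208,2.859,-5.031],[0.208,2.859,-5.031],[0.208,2.859,-5.031],[0.208,2.859,-5.031],[0.208,2.859,-5.031],[0.208,2.859,-5.031],[0.208,2.859,-5.031]]}}

```text
time: 10.97
tcp_pos: [413.4, -260.1, 199.6]
orientation: [0.167, 0.986, 0.0, 0.001]
contact_force: [0.6, 1.0, -0.1]
grip_width: 84.9
grip_force: 0.0
```

```bash
python3 - <<'E'
from h import *
s=bot.get_state();print(s['time'],s['tcp_pos'],yy(s['orientation'])[0].round(3).tolist(),yy(s['orientation'])[1],np.abs(s['qd']).max())
im,d,P=cap('wrist','w5.png');w=cloud(d,P)
for nm,lo,hi in(('tile top',112,120),('rack top',29,36)):
    g=(w[...,2]>lo)&(w[...,2]<hi)&(np.hypot(w[...,0]-415,w[...,1]+262)<75);print(nm,g.sum(),np.median(w[g][:,2]),[np.round(q,1) for q in cv2.minAreaRect(w[g][:,:2].astype(np.float32))])
g=(w[...,2]>108)&(w[...,2]<120)&(np.hypot(w[...,0]-415,w[...,1]+262)<75)
M=yy(s['orientation'])[0];L=(w[g]-s['tcp_pos'])@M
for y in range(-30,31,6):
    q=L[abs(L[:,1]-y)<2]
    if len(q)>3: print(y,q[:,0].min().round(1),q[:,0].max().round(1))
E
```

```text
10.9667 [ 413.35729506 -260.09587658  199.57631985] [[-0.944, 0.329, 0.003], [0.329, 0.944, 0.0], [-0.002, 0.001, -1.0]] 70.77619323686561 0.009813846826447575
tile top 926 115.46605952465444 [array([ 417.5, -263.8]), array([58.9, 16.3]), np.float64(70.1)]
rack top 864 31.4873560926616 [array([ 412.9, -261.9]), array([78.2, 33.1]), np.float64(69.1)]
-30 -4.6 3.4
-24 -4.6 3.3
-18 -12.4 3.3
-12 -12.3 3.3
-6 -11.9 3.1
0 -12.2 3.0
6 -12.3 3.0
12 -13.2 3.3
18 -13.1 2.9
24 -4.5 3.0
```

View pics/w5.png

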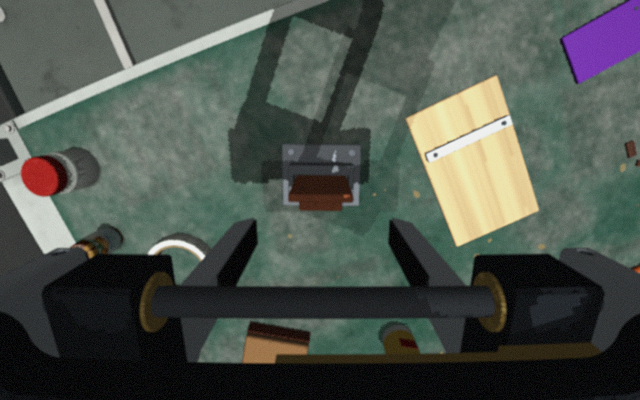

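The slab is centred within 1 mm under the tool and the nib faces away (320,207). The board is clear, with its strip from (429,157) to (511,122). I'll descend and grip, and measure the strip at the same time.

Request:
{"fn": "move_arm", "kwargs": {"travel": [[0.0003,-0.0011,-0.03],[0.0003,-0.0011,-0.06],[0.0003,-0.0011,-0.085],[0.0003,-0.0011,-0.1],[0.0003,-0.0011,-0.1065],[0.0003,-0.0011,-0.1065],[0.0003,-0.0011,-0.1065],[0.0003,-0.0011,-0.1065]], "twist": [[0,0,0],[0,0,0],[0,0,0],[0,0,0],[0,0,0],[0,0,0],[0,0,0],[0,0,0]]}}

```text
time: 11.68
tcp_pos: [414.7, -262.9, 95.3]
orientation: [0.167, 0.986, -0.001, 0.003]
contact_force: [-0.1, -0.3, 1.5]
grip_width: 84.7
grip_force: 0.0
```

Request:
{"fn": "move_arm", "kwargs": {"travel": [[0,0,0],[0,0,0],[0,0,0],[0,0,0],[0,0,0]], "twist": [[0,0,0],[0,0,0],[0,0,0],[0,0,0],[0,0,0]], "grip": 0.55, "force": 25}}

```text
time: 12.1
tcp_pos: [413.9, -262.6, 94.0]
orientation: [0.168, 0.986, -0.0, 0.002]
contact_force: [-0.1, -0.1, 1.7]
grip_width: 59.9
grip_force: 25.0
```

```bash
python3 - <<'E'
from h import *
s=bot.get_state();print(s['time'],s['tcp_pos'],yy(s['orientation'])[1],s['contact_force'],s['grip_width'],s['grip_force'])
im,d,P=cap('wrist','w6.png');w=cloud(d,P);np.savez('w6.npz',im=im,w=w)
f=np.load('w2.npz')
im5=cv2.imread('pics/w5.png')
def st(w,nm):
    c=(abs(w[...,0]-467)<115)&(abs(w[...,1]+70)<85)
    b=c&(w[...,2]>3)&(w[...,2]<9);t=c&(w[...,2]>11.5)&(w[...,2]<17)
    for n,g in(('board',b),('strip',t)):
        if g.sum()>50: print(nm,n,g.sum(),np.median(w[g],0).round(1),[np.round(q,1) for q in cv2.minAreaRect(w[g][:,:2].astype(np.float32))])
st(f['w'],'w2');st(w,'w6')
E
```

```text
12.1 [ 413.88059266 -262.6350712    93.97751608] 70.68790584257125 [-0.10907278 -0.08021955  1.73028083] 59.8778867179799 24.999962747097015
w2 board 9667 [449.7 -78.1   5.5] [array([467. , -69.9]), array([169.7, 229.9]), np.float64(90.0)]
w2 strip 379 [ 429.7 -105.9   13.6] [array([426.4, -75.8]), array([ 17.1, 108.5]), np.float64(6.6)]
w6 board 22655 [456.  -70.7   5.5] [array([466.8, -70. ]), array([169.9, 229.5]), np.float64(90.0)]
w6 strip 1676 [427.9 -75.4  13.6] [array([428. , -75.5]), array([ 12.9, 110.8]), np.float64(6.4)]
```

Request:
{"fn": "move_arm", "kwargs": {"travel": [[0,0,0.01],[0,0,0.025],[0,0,0.04],[0,0,0.055],[0,0.03,0.065],[0,0.06,0.065],[0.001,0.09,0.065],[0.002,0.12,0.06],[0.002,0.15,0.05],[0.0022,0.175,0.035],[0.0022,0.1857,0.025],[0.0022,0.1857,0.015],[0.0022,0.1857,0.008],[0.0022,0.1857,0.005],[0.0022,0.1857,0.005],[0.0022,0.1857,0.005]], "twist": [[0,0,0],[0,0,0],[0,0,0],[0,0,0],[0,0,0.7],[0,0,1.4],[0,0,2.1],[0,0,2.9],[0,0,3.6],[0,0,4.2],[0,0,4.35],[0,0,4.35],[0,0,4.35],[0,0,4.35],[0,0,4.35],[0,0,4.35]]}}

```text
time: 13.48
tcp_pos: [416.1, -77.9, 98.7]
orientation: [-0.058, 0.998, 0.0, 0.002]
contact_force: [0.6, -1.0, -1.3]
grip_width: 59.7
grip_force: 25.0
```

```bash
cat > bd.py <<'E'
from h import *
s=bot.get_state();M=R.from_euler('z',6.8,degrees=True)
print(s['time'],s['tcp_pos'].round(2),'in board',M.inv().apply(s['tcp_pos']-[422,-76.2,0]).round(2),'yaw',yy(s['orientation'])[1].round(2),'F',M.inv().apply(s['contact_force']).round(2),s['grip_width'].round(1),s['grip_force'].__round__(1))
E
python3 bd.py
python3 - <<'E'
from h import *
im,d,P=cap('wrist','w7.png');w=cloud(d,P);np.savez('w7.npz',im=im,w=w)
M=R.from_euler('z',6.8,degrees=True);L=(w-[422,-76.2,0]).reshape(-1,3)@M.as_matrix();L=L.reshape(w.shape)
t=(L[...,2]>11.5)&(L[...,2]<17)&(abs(L[...,1])<58)&(abs(L[...,0]-6)<12)
for y in range(-54,55,9):
    q=L[t&(abs(L[...,1]-y)<3)]
    if len(q)>5:print(y,np.percentile(q[:,0],[2,98]).round(1))
g=(L[...,2]>60)&(L[...,2]<135)&(abs(L[...,1])<40)&(abs(L[...,0])<40)
print('held',g.sum(),np.percentile(L[g],[2,50,98],axis=0).round(1))
E
```

```text
-54 [ 0.9 12.4]
-45 [ 0.7 12.5]
-36 [0.7 6.9]
36 [ 0.9 11.6]
45 [ 1.  12.7]
54 [ 1.1 12.6]
held 6111 [[-15.9 -36.6  63.9]
 [-10.1  -0.7 117.9]
 [  3.7  36.5 132.6]]Traceback (most recent call last):
  File "bd.py", line 3, in <module>
    print(s['time'],s['tcp_pos'].round(2),'in board',M.inv().apply(s['tcp_pos']-[422,-76.2,0]).round(2),'yaw',yy(s['orientation'])[1].round(2),'F',M.inv().apply(s['contact_force']).round(2),s['grip_width'].round(1),s['grip_force'].__round__(1))
                                                                                                                                                                                              ^^^^^^^^^^^^^^^^^^^^^
AttributeError: 'float' object has no attribute 'round'
```

View pics/w7.png

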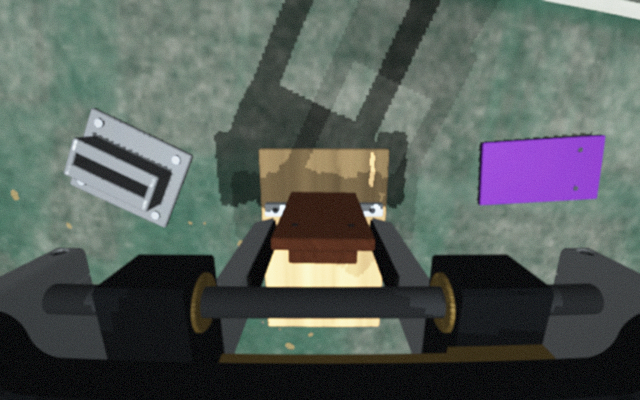

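The tile is held square just in front of the strip (pads at (272,211), (374,211)); the near edge is where I computed it. I'll lower it.

Request:
{"fn": "move_arm", "kwargs": {"travel": [[0,0,-0.002],[0,0,-0.004],[0,0,-0.005],[0,0,-0.0055],[0,0,-0.0055],[0,0,-0.0055]], "twist": [[0,0,0],[0,0,0],[0,0,0],[0,0,0],[0,0,0],[0,0,0]]}}

```text
time: 14.03
tcp_pos: [416.4, -77.0, 93.9]
orientation: [-0.059, 0.998, -0.0, 0.002]
contact_force: [-1.2, 0.6, 5.2]
grip_width: 59.7
grip_force: 25.0
```

```bash
sed -i "s/s\['grip_width'\].round(1)/round(s['grip_width'],1)/;s/s\['grip_force'\].__round__(1)/round(s['grip_force'],1)/" bd.py; python3 bd.py
```

```text
14.0333 [416.36 -77.04  93.94] in board [-5.7  -0.17 93.94] yaw 96.79 F [-1.12  0.74  5.22] 59.7 25.0
```

Request:
{"fn": "move_arm", "kwargs": {"travel": [[0.0008,0.0001,0.0004],[0.0016,0.0002,0.0004],[0.0024,0.0003,0.0004],[0.0024,0.0003,0.0004],[0.0024,0.0003,0.0004]], "twist": [[0,0,0],[0,0,0],[0,0,0],[0,0,0],[0,0,0]]}}

```text
time: 14.45
tcp_pos: [418.0, -76.8, 93.9]
orientation: [-0.059, 0.998, -0.0, 0.001]
contact_force: [-3.2, -1.3, 6.0]
grip_width: 59.2
grip_force: 25.0
```

```bash
python3 bd.py
```

```text
14.45 [418.01 -76.83  93.93] in board [-4.04 -0.16 93.93] yaw 96.79 F [-3.31 -0.91  5.99] 59.2 25.0
```

Request:
{"fn": "move_arm", "kwargs": {"travel": [[0.0035,0.0004,0.0005],[0.007,0.0008,0.0005],[0.0105,0.0012,0.0003],[0.0139,0.0017,0.0],[0.0173,0.0021,-0.0005],[0.0207,0.0025,-0.0012],[0.0241,0.0029,-0.002],[0.0274,0.0033,-0.003],[0.0307,0.0037,-0.0041],[0.034,0.004,-0.0053],[0.034,0.004,-0.0053],[0.034,0.004,-0.0053],[0.034,0.004,-0.0053]], "twist": [[-0.049,0.41,0],[-0.098,0.827,0],[-0.15,1.24,0],[-0.197,1.655,0],[-0.246,2.07,0],[-0.295,2.48,0],[-0.344,2.9,0],[-0.393,3.31,0],[-0.44,3.72,0],[-0.492,4.14,0],[-0.492,4.14,0],[-0.492,4.14,0],[-0.492,4.14,0]], "force": 12}}

```text
time: 15.53
tcp_pos: [451.8, -72.2, 87.5]
orientation: [-0.058, 0.975, -0.012, -0.215]
contact_force: [0.2, -0.4, -0.1]
grip_width: 60.0
grip_force: 12.0
```

```bash
python3 bd.py; python3 - <<'E'
from h import *
im,d,P=cap('scene');w=cloud(d,P)
g=cv2.resize(im[150:270,230:390],None,fx=4,fy=4,interpolation=cv2.INTER_CUBIC);cv2.imwrite('pics/s8.png',g[:,:,::-1])
E
```

```text
15.5333 [451.83 -72.24  87.46] in board [30.08  0.4  87.46] yaw 96.79 F [ 0.18 -0.41 -0.08] 60.0 12.0
```

View pics/s8.png

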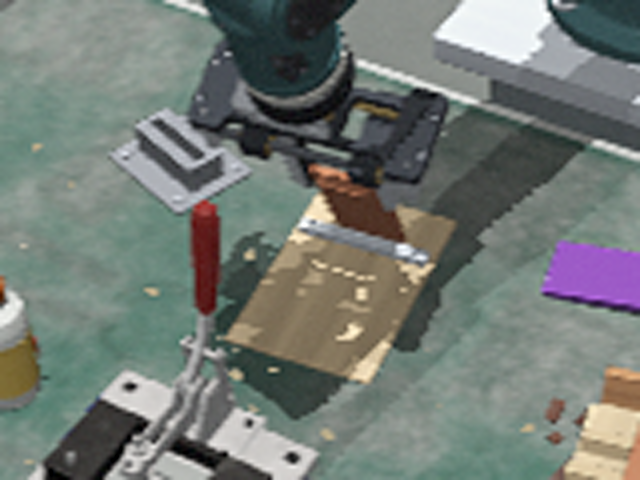

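Request:
{"fn": "move_arm", "kwargs": {"travel": [[0.005,0.0006,-0.0023],[0.01,0.0012,-0.0048],[0.0147,0.0018,-0.0076],[0.0193,0.0023,-0.0108],[0.0238,0.0028,-0.0142],[0.0281,0.0033,-0.0177],[0.032,0.0038,-0.0217],[0.0358,0.0043,-0.0257],[0.0394,0.0047,-0.0298],[0.0394,0.0047,-0.0298],[0.0394,0.0047,-0.0298],[0.0394,0.0047,-0.0298]], "twist": [[0.02,-0.17,0],[0.04,-0.33,0],[0.059,-0.5,0],[0.085,-0.72,0],[0.11,-0.94,0],[0.138,-1.16,0],[0.158,-1.33,0],[0.178,-1.5,0],[0.197,-1.655,0],[0.197,-1.655,0],[0.197,-1.655,0],[0.197,-1.655,0]], "force": 4}}

```text
time: 16.58
tcp_pos: [491.6, -67.7, 58.1]
orientation: [-0.059, 0.99, -0.007, -0.129]
contact_force: [0.3, -0.0, 0.2]
grip_width: 60.1
grip_force: 4.0
```

```bash
python3 bd.py; python3 - <<'E'
from h import *
im,d,P=cap('scene');w=cloud(d,P)
g=cv2.resize(im[150:270,230:390],None,fx=4,fy=4,interpolation=cv2.INTER_CUBIC);cv2.imwrite('pics/s9.png',g[:,:,::-1])
E
```

```text
16.5833 [491.65 -67.72  58.14] in board [70.16  0.17 58.14] yaw 96.79 F [ 0.28 -0.08  0.2 ] 60.1 4.0
```

View pics/s9.png

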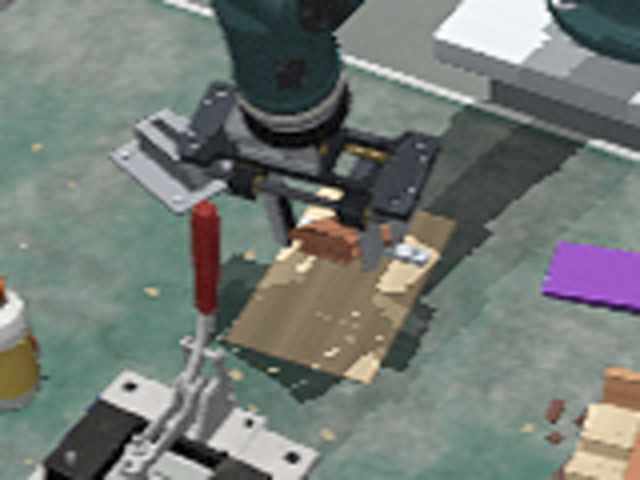

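Request:
{"fn": "move_arm", "kwargs": {"travel": [[0.0035,0.0004,-0.005],[0.007,0.0008,-0.01],[0.0105,0.0013,-0.0155],[0.0141,0.0017,-0.0212],[0.0141,0.0017,-0.0212],[0.0141,0.0017,-0.0212]], "twist": [[0.049,-0.41,0],[0.098,-0.83,0],[0.15,-1.24,0],[0.197,-1.655,0],[0.197,-1.655,0],[0.197,-1.655,0]]}}

```text
time: 17.13
tcp_pos: [505.2, -66.1, 37.1]
orientation: [-0.059, 0.997, -0.002, -0.043]
contact_force: [0.4, 0.8, -1.2]
grip_width: 59.8
grip_force: 4.0
```

Request:
{"fn": "move_arm", "kwargs": {"travel": [[0,0,0],[0,0,0],[0,0,0],[0,0,0],[0,0,0.03],[-0.01,0,0.06],[-0.02,-0.001,0.1],[-0.025,-0.002,0.14],[-0.025,-0.002,0.15],[-0.025,-0.002,0.15],[-0.025,-0.002,0.15],[-0.025,-0.002,0.15],[-0.025,-0.002,0.15]], "twist": [[0,0,0],[0,0,0],[0,0,0],[0,0,0],[0,0,0],[0.05,-0.4,0],[0.098,-0.83,0],[0.098,-0.83,0],[0.098,-0.83,0],[0.098,-0.83,0],[0.098,-0.83,0],[0.098,-0.83,0],[0.098,-0.83,0]], "grip": 0.9}}

```text
time: 18.22
tcp_pos: [479.7, -67.7, 184.2]
orientation: [-0.059, 0.998, 0.001, -0.001]
contact_force: [0.6, 0.3, -0.6]
grip_width: 84.6
grip_force: 0.0
```

```bash
python3 bd.py; python3 - <<'E'
from h import *
s=bot.get_state();im,d,P=cap('wrist','w10.png');w=cloud(d,P);np.savez('w10.npz',im=im,w=w)
print(yy(s['orientation'])[0].round(3).tolist())
m=terra(im);k,l,st,c=cv2.connectedComponentsWithStats(m)
for i in range(1,k):
    if st[i,4]<1000: continue
    p=w[l==i];p=p[~np.isnan(p[:,0])]
    if abs(np.median(p[:,2])-22)>8: continue
    print(c[i].round(),np.median(p,0).round(1),np.percentile(p[:,2],[2,98]).round(1),[np.round(x,1) for x in cv2.minAreaRect(p[abs(p[:,2]-22)<4][:,:2].astype(np.float32))])
    print(tilefit(m,P,np.array([0,0,1.]),22.,tuple(int(x) for x in c[i])))
    A=np.c_[p[:,:2],np.ones(len(p))];print('plane',np.linalg.lstsq(A,p[:,2],rcond=None)[0].round(4))
E
```

```text
18.2167 [479.74 -67.65 184.15] in board [ 58.34   1.65 184.15] yaw 96.81 F [ 0.62  0.18 -0.57] 84.6 0.0
[[-0.993, -0.119, -0.002], [-0.119, 0.993, 0.002], [0.002, 0.002, -1.0]]
[321. 166.] [462.5 -70.9  21.6] [20.1 23.1] [array([465.2, -71.2]), array([108.,  59.]), np.float64(6.6)]
(array([465.56759997, -70.92794183,  22.        ]), 6.770867347717285, (106.37611389160156, 57.81553268432617), array([1., 0., 0.]))
plane [1.60000e-03 4.00000e-04 2.08704e+01]
```

tile_high lies level on the strip, nib down. I'll take it by its sides.

Request:
{"fn": "move_arm", "kwargs": {"travel": [[-0.0014,-0.0013,-0.03],[-0.0014,-0.0013,-0.07],[-0.0014,-0.0013,-0.11],[-0.0014,-0.0013,-0.14],[-0.0014,-0.0013,-0.16],[-0.0014,-0.0013,-0.168],[-0.0014,-0.0013,-0.1715],[-0.0014,-0.0013,-0.1725],[-0.0014,-0.0013,-0.1725],[-0.0014,-0.0013,-0.1725],[-0.0014,-0.0013,-0.1725],[-0.0014,-0.0013,-0.1725]], "twist": [[0,0,0],[0,0,0],[0,0,0],[0,0,0],[0,0,0],[0,0,0],[0,0,0],[0,0,0],[0,0,0],[0,0,0],[0,0,0],[0,0,0]]}}

```text
time: 19.27
tcp_pos: [480.3, -69.6, 15.9]
orientation: [-0.059, 0.998, -0.0, 0.003]
contact_force: [-0.1, 0.0, 0.5]
grip_width: 84.5
grip_force: 0.0
```

Request:
{"fn": "move_arm", "kwargs": {"travel": [[0,0,0],[0,0,0],[0,0,0],[0,0,0],[0,0,0]], "twist": [[0,0,0],[0,0,0],[0,0,0],[0,0,0],[0,0,0]], "grip": 0.55, "force": 20}}

```text
time: 19.68
tcp_pos: [479.4, -69.3, 14.7]
orientation: [-0.059, 0.998, 0.0, 0.002]
contact_force: [0.5, 0.8, 0.8]
grip_width: 60.1
grip_force: 20.0
```

```bash
python3 bd.py; python3 - <<'E'
from h import *
s=bot.get_state();M=roofR(11.1);B=np.array([628.7,256.0,108.5])+M.apply([-3,-.95,.4])+M.apply([55,0,8])
cur=R.from_euler('z',yy(s['orientation'])[1]-90,degrees=True)
g=cur.inv().apply(s['tcp_pos']-[465.4,-71.1,14]);g[1]=0;print(g)
for off in [(-45+12,0,60)]: print(plan(B+M.apply(off),M,g,s['tcp_pos'],cur))
E
```

```text
19.6833 [479.35 -69.32  14.68] in board [5.776e+01 4.000e-02 1.468e+01] yaw 96.79 F [0.58 0.75 0.8 ] 60.1 20.0
[14.06426262  0.          0.67711693]
(array([160.5, 326.5, 169.6]), array([ 0.446, -2.831,  0.713]))
```

Request:
{"fn": "move_arm", "kwargs": {"travel": [[0,0,0.01],[0,0,0.03],[0,0,0.06],[0,0.02,0.1],[0.01,0.05,0.135],[0.02,0.085,0.165],[0.035,0.12,0.185],[0.05,0.155,0.195],[0.07,0.19,0.195],[0.09,0.225,0.195],[0.11,0.255,0.19],[0.13,0.28,0.185],[0.15,0.305,0.18],[0.1603,0.3275,0.1696],[0.1603,0.3275,0.1696],[0.1603,0.3275,0.1696],[0.1603,0.3275,0.1696],[0.1603,0.3275,0.1696],[0.1603,0.3275,0.1696],[0.1603,0.3275,0.1696]], "twist": [[0,0,0],[0,0,0],[0,0,0],[0,0,0],[0,-0.2,0.1],[0.1,-0.5,0.2],[0.15,-0.9,0.3],[0.2,-1.3,0.4],[0.3,-1.7,0.5],[0.35,-2.1,0.6],[0.4,-2.5,0.65],[0.446,-2.831,0.713],[0.446,-2.831,0.713],[0.446,-2.831,0.713],[0.446,-2.831,0.713],[0.446,-2.831,0.713],[0.446,-2.831,0.713],[0.446,-2.831,0.713],[0.446,-2.831,0.713],[0.446,-2.831,0.713]]}}

```text
time: 21.35
tcp_pos: [639.8, 257.2, 185.4]
orientation: [-0.095, 0.984, 0.015, 0.151]
contact_force: [0.1, -0.2, -1.6]
grip_width: 60.0
grip_force: 20.0
```

```bash
python3 st.py; python3 - <<'E'
from edges import *
s=bot.get_state();im,d,P=cap('wrist','w11.png');w=cloud(d,P);np.savez('w11.npz',im=im,w=w)
M=roofR(11.1);B=np.array([628.7,256.0,108.5])+M.apply([-3,-.95,.4])
edges(im,w,B,11.1,[('eave',(-147,-102),(-5,4),45),('hung',(-99,-45),(4,12),42),('hung all',(-99,14),(4,12),42),('held',(-45,80),(66,86),42),('bat_low',(-14,3),(-4,3.5),75),('bh',(40,60),(4,12),75)])
E
```

```text
21.35 [639.76 257.23 185.39] tcp in batten [3.632e+01 3.000e-02 6.978e+01] F roof [-0.44 -0.25 -1.52] grip 60.0 19.99929964542389 qd 0.0042
eave 2107 x -121.3 -102.1 z 0.04 lo/hi -29.0 30.1 mid 0.52 slope(deg) -0.42 0.55 zslope 0.0018
hung 5984 x -99.0 -45.4 z 8.22 lo/hi -28.2 31.5 mid 1.63 slope(deg) -0.29 -0.19 zslope -0.0042
hung all 7354 x -99.0 -31.8 z 8.2 lo/hi -28.2 31.4 mid 1.6 slope(deg) -0.09 -0.43 zslope -0.0034
held 16605 x -32.4 71.4 z 76.53 lo/hi -29.9 29.9 mid -0.01 slope(deg) 0.7 -0.02 zslope 0.0045
bat_low 775 x -12.6 -0.5 z -0.2 lo/hi -64.9 64.8 mid -0.15 slope(deg) 3.38 -2.2 zslope 0.0394
bh 567 x 42.0 53.8 z 7.83 lo/hi -65.0 64.6 mid -0.36 slope(deg) 2.11 -2.03 zslope 0.0792
```

```bash
python3 - <<'E'
from h import *
M=roofR(11.1)
for z in (20,40,50,56,58,60,61): print(z,(M.apply((-2,-1,-z))).round(1))
E
```

```text
20 [  4.1  -0.2 -19.7]
40 [  9.9   0.9 -38.8]
50 [ 12.8   1.5 -48.4]
56 [ 14.6   1.8 -54.1]
58 [ 15.1   2.  -56. ]
60 [ 15.7   2.1 -57.9]
61 [ 16.    2.1 -58.9]
```

Request:
{"fn": "move_arm", "kwargs": {"travel": [[0.002,-0.0005,-0.01],[0.0041,-0.0002,-0.0197],[0.007,0.0003,-0.03],[0.0099,0.0009,-0.0388],[0.0128,0.0015,-0.0484],[0.0146,0.0018,-0.0541],[0.0146,0.0018,-0.0541],[0.0146,0.0018,-0.0541],[0.0149,0.0019,-0.055],[0.0151,0.002,-0.056],[0.0154,0.002,-0.057],[0.0157,0.0021,-0.0579],[0.016,0.0021,-0.0586],[0.016,0.0021,-0.0586],[0.016,0.0021,-0.0586],[0.016,0.0021,-0.0586]], "twist": [[0,0,0],[0,0,0],[0,0,0],[0,0,0],[0,0,0],[0,0,0],[0,0,0],[0,0,0],[0,0,0],[0,0,0],[0,0,0],[0,0,0],[0,0,0],[0,0,0],[0,0,0],[0,0,0]]}}

```text
time: 22.73
tcp_pos: [655.6, 260.3, 126.8]
orientation: [-0.096, 0.984, 0.015, 0.151]
contact_force: [-4.8, -2.0, 6.3]
grip_width: 59.5
grip_force: 20.0
```

```bash
python3 st.py
```

```text
22.7333 [655.56 260.34 126.83] tcp in batten [34.4   0.04  9.07] F roof [-3.02 -1.08  7.55] grip 59.5 20.003169178962708 qd 0.0018
```

Request:
{"fn": "move_arm", "kwargs": {"travel": [[-0.0021,-0.0004,-0.0001],[-0.004,-0.0008,-0.0007],[-0.0058,-0.0011,-0.0013],[-0.0077,-0.0015,-0.0019],[-0.009,-0.0018,-0.0023],[-0.009,-0.0018,-0.0023],[-0.009,-0.0018,-0.0023],[-0.009,-0.0018,-0.0023]], "twist": [[0,0,0],[0,0,0],[0,0,0],[0,0,0],[0,0,0],[0,0,0],[0,0,0],[0,0,0]]}}

```text
time: 23.4
tcp_pos: [647.2, 258.6, 124.2]
orientation: [-0.096, 0.984, 0.015, 0.151]
contact_force: [0.5, 0.0, 5.8]
grip_width: 59.7
grip_force: 20.0
```

```bash
python3 st.py
```

```text
23.4 [647.15 258.6  124.16] tcp in batten [25.41 -0.05  9.06] F roof [ 2.19 -0.07  5.35] grip 59.7 20.002323389053345 qd 0.003
```

Request:
{"fn": "move_arm", "kwargs": {"travel": [[-0.0007,-0.0001,-0.0002],[-0.0014,-0.0003,-0.0004],[-0.0021,-0.0004,-0.0006],[-0.0021,-0.0004,-0.0006],[-0.0021,-0.0004,-0.0006]], "twist": [[0,0,0],[0,0,0],[0,0,0],[0,0,0],[0,0,0]]}}

```text
time: 23.82
tcp_pos: [645.2, 258.2, 123.6]
orientation: [-0.096, 0.984, 0.015, 0.151]
contact_force: [1.6, 0.1, 5.7]
grip_width: 59.5
grip_force: 20.0
```

```bash
python3 st.py
```

```text
23.8167 [645.25 258.24 123.63] tcp in batten [23.4  -0.04  9.13] F roof [ 3.22 -0.18  4.94] grip 59.5 20.00220000743866 qd 0.0019
```

Request:
{"fn": "move_arm", "kwargs": {"travel": [[-0.0007,-0.0001,-0.0002],[-0.0014,-0.0003,-0.0004],[-0.0014,-0.0003,-0.0004],[-0.0014,-0.0003,-0.0004]], "twist": [[0,0,0],[0,0,0],[0,0,0],[0,0,0]]}}

```text
time: 24.15
tcp_pos: [645.1, 258.2, 123.6]
orientation: [-0.096, 0.984, 0.015, 0.153]
contact_force: [6.2, 1.0, 3.7]
grip_width: 60.0
grip_force: 20.0
```

```bash
python3 st.py
```

```text
24.15 [645.11 258.18 123.56] tcp in batten [23.24 -0.07  9.11] F roof [ 7.14 -0.21  1.72] grip 60.0 20.001217424869537 qd 0.0013
```

Request:
{"fn": "move_arm", "kwargs": {"travel": [[-0.0003,-0.0001,-0.0003],[-0.0004,-0.0001,-0.0004],[-0.0004,-0.0001,-0.0004],[-0.0004,-0.0001,-0.0004]], "twist": [[0,0,0],[0,0,0],[0,0,0],[0,0,0]]}}

```text
time: 24.48
tcp_pos: [645.1, 258.2, 123.6]
orientation: [-0.096, 0.983, 0.015, 0.153]
contact_force: [6.3, 2.1, 4.8]
grip_width: 59.7
grip_force: 20.0
```

Request:
{"fn": "move_arm", "kwargs": {"travel": [[0,0,0],[0,0,0],[0,0,0],[-0.003,-0.0006,0.01],[-0.009,-0.0017,0.03],[-0.018,-0.0034,0.06],[-0.03,-0.006,0.1],[-0.04,-0.008,0.12],[-0.04,-0.008,0.12],[-0.04,-0.008,0.12],[-0.04,-0.008,0.12],[-0.04,-0.008,0.12]], "twist": [[0,0,0],[0,0,0],[0,0,0],[0,0,0],[0,0,0],[0,0,0],[0,0,0],[0,0,0],[0,0,0],[0,0,0],[0,0,0],[0,0,0]], "grip": 0.9}}

```text
time: 25.48
tcp_pos: [601.8, 249.3, 238.5]
orientation: [-0.096, 0.984, 0.014, 0.148]
contact_force: [0.1, 0.4, -0.4]
grip_width: 84.5
grip_force: 0.0
```

```bash
python3 st.py; python3 - <<'E'
from edges import *
s=bot.get_state();im,d,P=cap('wrist','w12.png');w=cloud(d,P);np.savez('w12.npz',im=im,w=w)
M=roofR(11.1);B=np.array([628.7,256.0,108.5])+M.apply([-3,-.95,.4])
edges(im,w,B,11.1,[('eave',(-147,-102),(-5,4),42),('low',(-99,-47),(4,12),42),('high',(-43,66),(12,20),42),('bat_low',(-14,3),(-4,3.5),75),('bh',(40,60),(4,12),75)])
E
```

```text
25.4833 [601.79 249.26 238.54] tcp in batten [ 14.96  -0.48 132.02] F roof [ 0.08  0.39 -0.42] grip 84.5 0.0 qd 0.0098
eave 3108 x -147.0 -102.0 z 0.11 lo/hi -29.5 30.3 mid 0.38 slope(deg) 0.31 -0.98 zslope -0.0003
low 3406 x -99.0 -47.3 z 8.32 lo/hi -28.0 31.2 mid 1.47 slope(deg) 0.46 -0.29 zslope -0.0027
high 6107 x -42.8 65.0 z 16.13 lo/hi -29.6 29.5 mid -0.05 slope(deg) 0.07 -0.01 zslope -0.0023
bat_low 722 x -12.4 -0.2 z -0.04 lo/hi -64.5 64.5 mid -0.02 slope(deg) -2.1 2.24 zslope 0.0294
bh 699 x 42.1 54.6 z 7.98 lo/hi -65.1 64.4 mid -0.6 slope(deg) 3.88 -2.24 zslope 0.0708
```

View pics/w12.png

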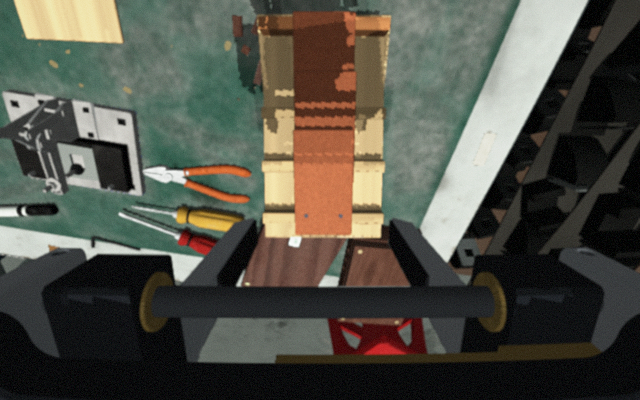

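Both tiles hang square and flat: upper tile cols 294–353, rows 128–236. The lower is about 1.3 mm off centre, the upper within 0.5 mm. I'm handing in.

```bash
python3 -c "
from bench import bot
print(bot.hand_in())"
```

```text
the job is handed in; nothing more can be done
None
```

Job handed in after about 25 s: both tiles hang face up and square on their battens, pulled home with about 8 N (lower tile roughly 1.3 mm off centre, upper within about 0.5 mm), and no contact with the bottle, block or pliers.

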